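Fill the kit carton with diffuser balls

ROBOT

A 6-joint arm with a two-finger parallel gripper is mounted at the origin on the work surface. World frame = base frame: x ahead of the robot, y to its left, z up, the work surface at z = 0. Lengths are in m, angles in rad, forces in N, time in s.
With the tool pointing down it reaches from about 0.275 to 0.775 m from the base axis. Payload 14.6 kg.
Tool frame: the origin (TCP) lies at the very end of the fingers, on their centre line; the grasp point (between the pads) lies 19 mm behind it (r.grip_point_offset is the distance from the TCP to the grasp point, in m); z points along the fingers, y is the line along which they close (so a half turn about z gives the same grasp; the last joint's range is limited). The gripper opens to 85 mm and grips with 20 to 120 N. Pads are 22 mm wide; open, the fingers measure 114 mm over their backs; the gripper's body (76 mm by 85 mm) begins 54 mm behind the grasp point. The pads swing forward as they close: fully open they stand 13 mm farther back than shut.
Start: joints at [-1.289, 0.263, -0.048, 1.259, 0, 1.415], TCP at [0.222, -0.476, 0.207] pointing down, gripper open.
Joint ranges: [-2.65, 2.65], [-0.89, 1.7], [-1.18, 1.37], [-2.13, 2.11], [-1.35, 1.29], [-3.14, 3.14]. Speed limits (rad/s): [1.89, 1.89, 2.57, 2.79, 3.14, 3.14].

INTERFACE

Orientations are given as a rotation vector (axis times angle).
In Python, from station import r gives the robot as it stands.
- The arm moves only by the tool drive_tool, never from a script. Its argument "deltas" is text: rows parted by semicolons, each of 7 numbers parted by spaces: the finger opening in m, from 0 to 0.0854, then the shift along the world's x, y, z in m, then the turn, a rotation vector about the world's x, y, z in degrees. A call has 1 to 20 rows; each row shifts and turns the commanded pose from where the row before left it; what a row does not reach is not made up. A row lasts 1/10 s, in which the tool goes at most 50 mm and 8.59 degrees, less where a joint would pass 70% of its speed; a pose out of reach is approached as far as the arm can. A call is refused whole if a number of a shift passes 0.05 or a number of a turn 8.59, either way. A call with a gripper value outside its range is refused whole. The fingers move at their own pace and stop on an object; the grip force is fixed at half the most. Time passes only in rows, so rows that do not move let the fingers close. It gives the time, the measured TCP pose, the force, the opening and the grip force at its end, in the units of the state.
- r.get_obs(): the state, without advancing time (a new reading comes with each control period).
- r.camera(name): name is "scene" or "side" or "wrist"; returns a dict with "image" (400x640x3 uint8, red, green, blue), "camera_matrix" (3x3 intrinsics, pixels), "extrinsics" (4x4, takes a point from camera to world coordinates); the wrist camera has in their place "mount" (4x4, takes a point from camera to tool coordinates, whose origin is the TCP and whose axes are the flange's). Camera axes: x right, y up, looking along -z (the intrinsics and any distortion apply to the point x, -y, -z); pixel columns grow to the right and rows downward; lengths in m; the calibration is good to about 2 mm. A picture is of the moment at which its call begins: read the wrist's pose just before it. There is no depth.
- r.job_done(): hands the job in; it is judged then, once.
Trained networks look in a picture, given as the dict that the camera call returned (one of the last four; its "shot" number tells which), for a name from the list of things; names that differ only in an ending like _2 or _b are one class to them, and where a whole thing is asked for, a point or a joint stands for the part that bears it (a point fixed in the world has none). Each returns a list of dicts, best first, with "conf" (0 to 1); they miss things now and then, are a little off and sometimes report something else, mostly with a low value. They report only what shows in the picture. A call takes as long as a camera call. They do not tell look-alikes from the thing itself.
- r.spot_in(query, picture): "centre" ([row, column] as shares, 0 to 1, of the picture: columns of its width, rows of its height, amid what is visible of it).
- r.cut_out(query, picture): "mask" (400x640 bool, what is visible of it) and "centre" ([row, column] as shares, 0 to 1, of the picture: columns of its width, rows of its height, amid what is visible of it).
- r.pinpoint(query, picture): "centre" ([row, column] as shares, 0 to 1, of the picture: columns of its width, rows of its height: a listed point, or the origin of a listed thing).
The state is a dict: "time_s": time; "joint_pos": joint angles; "joint_velocities": joint speeds; "effort": joint torques, N m; "tool_pos": TCP position; "eef_rot": TCP orientation; "wrist_force": force on the tool from outside, world axes, zero at the start; "torque": the same for the moment, N m; "grip_width": finger opening in m; "gripper_force": force on a finger pad.
Only numpy, scipy, OpenCV 4.12 (cv2) and the standard library are available. Lean on these libraries where they do the work, as an engineer would, in place of code of your own. Each camera call takes 0.05 s, during which the arm holds its last target. There are 200 camera calls.

TASK

The box lying across the open carton is in the way: lift it off and set it down gently, flat on the sheet of corrugated board. Then pick up the grey cup and pour all six wooden balls from it into the carton, and stand the empty cup gently back upright on the bench beside the carton. Leave the other things on the bench where they are.

Things in the scene. Friction and masses are not known exactly. Their poses are not given: they have to be found in the camera images.
- carton: open-topped brown cardboard carton, fixed to the bench, 180 (x) x 150 (y) x 80 mm high, walls and floor 5 mm; origin: centre of its underside, z up. It receives the balls
- parcel: closed, packed pale paperboard box with a brown band round its middle, 55 (x) x 180 (y) x 45 mm high, 0.1 to 0.21 kg, lying at the start across the top of the carton along the carton's y; origin: centre of its underside, z up
- pad: flat sheet of brown corrugated board lying on the bench, fixed, 260 (x) x 160 (y) x 4 mm; origin: centre of its underside
- cup: round grey plastic cup, no handle, 95 mm high, outer diameter 60 mm at the foot and 68 mm at the rim, wall and floor 4 mm, standing on the bench on the other side of the carton from the pad; origin: centre of its underside, z towards the mouth
- cup_rim (a point): centre of the cup's mouth, 95 mm above its underside along the cup's z
- ball0_center (a point): centre of one of the six plain wooden balls, 23 mm in diameter, 10 g, in the cup at the start in two layers (to 47 mm above its underside)
- ball1_center (a point): centre of one of the six plain wooden balls, 23 mm in diameter, 10 g, in the cup at the start in two layers (to 47 mm above its underside)
- ball2_center (a point): centre of one of the six plain wooden balls, 23 mm in diameter, 10 g, in the cup at the start in two layers (to 47 mm above its underside)
- ball3_center (a point): centre of one of the six plain wooden balls, 23 mm in diameter, 10 g, in the cup at the start in two layers (to 47 mm above its underside)
- ball4_center (a point): centre of one of the six plain wooden balls, 23 mm in diameter, 10 g, in the cup at the start in two layers (to 47 mm above its underside)
- ball5_center (a point): centre of one of the six plain wooden balls, 23 mm in diameter, 10 g, in the cup at the start in two layers (to 47 mm above its underside)
- tape_roll: bystander: roll of parcel tape lying flat, outer diameter 110, hole 76, 48 mm high; leave it alone
- label_roll: bystander: roll of white labels lying flat, outer diameter 90, 35 mm high; leave it alone
- oil_bottle: bystander: amber bottle, diameter 44, 85 mm high; leave it alone
- oil_bottle2: bystander: amber bottle, diameter 44, 85 mm high; leave it alone
- marker: bystander: black marker lying down, 18 mm thick, about 130 mm long; leave it alone
- brush: bystander: flat hand brush lying down along its x, about 200 mm long and 45 mm wide, handle towards -x; leave it alone
Not all that is in view belongs to the job. Of the things that look like the cup, the middle-sized one is meant.

How it is judged:
On the way, in this order (a step that is already met when the one before it is completed fails the run):
1. the box has been set down flat on the sheet of corrugated board and let go (x of parcel in the frame of pad between -0.1 and 0.1 m and y of parcel in the frame of pad between -0.06 and 0.06 m and z of parcel in the frame of pad below 0.012 m and angle between parcel's own z axis and vertical below 0.15 rad and contact force between the fingers and parcel below 0.1 N and linear speed of parcel below 0.03 m/s), for 0.2 s.
2. the cup is tipped above the carton (angle between cup's own z axis and vertical above 1.1 rad and height (world z) of cup_rim above 0.06 m and horizontal distance between cup_rim and carton below 0.15 m), for 0.1 s.
At the end, for the whole second after the job is handed in: All six balls lie in the carton, below its rim. The box lies flat (0.15 rad), released, on the board, centre within 100 mm along and 60 mm across of the board's. The cup stands upright (0.15 rad) on the bench, over 100 mm from the carton's centre. Box and cup are at rest (all of step 1 and x of ball0_center in the frame of carton between -0.09 and 0.09 m and y of ball0_center in the frame of carton between -0.075 and 0.075 m and z of each of ball0_center, ball1_center, ball2_center, ball3_center, ball4_center, ball5_center in the frame of carton below 0.08 m and x of ball1_center in the frame of carton between -0.09 and 0.09 m and y of ball1_center in the frame of carton between -0.075 and 0.075 m and x of ball2_center in the frame of carton between -0.09 and 0.09 m and y of ball2_center in the frame of carton between -0.075 and 0.075 m and x of ball3_center in the frame of carton between -0.09 and 0.09 m and y of ball3_center in the frame of carton between -0.075 and 0.075 m and x of ball4_center in the frame of carton between -0.09 and 0.09 m and y of ball4_center in the frame of carton between -0.075 and 0.075 m and x of ball5_center in the frame of carton between -0.09 and 0.09 m and y of ball5_center in the frame of carton between -0.075 and 0.075 m and angle between cup's own z axis and vertical below 0.15 rad and height (world z) of cup between -0.01 and 0.012 m and horizontal distance between cup and carton above 0.1 m and linear speed of cup below 0.03 m/s); the robot touches nothing.
It fails at once if the box or the cup is dropped (let go and falling faster than 0.8 m/s) ((contact force between the fingers and parcel below 0.05 N and linear speed of parcel above 0.8 m/s) or (contact force between the fingers and cup below 0.05 N and linear speed of cup above 0.8 m/s)).
It fails at once if a bystander is moved by more than 50 mm (distance of any of tape_roll, label_roll, oil_bottle, oil_bottle2, marker, brush from where it was at the start of the episode above 0.05 m).
It also fails if it takes over 64 s, if anything falls off the work surface, if the arm or the gripper's body presses on something with over 40 N, if the wrist force passes 120 N, or if a joint passes its speed limit or range.

## Working session

There is one attempt and no reset: what is moved stays moved. The work goes in short steps, Python scripts to look and compute and a tool call to move; the robot and the scene stay as the last step left them, time stands still between calls to the robot, and variables do not carry over. Pictures are saved under pics/ and viewed, at most 10 in all, crops included, and the job is handed in when it is done.

Besides the shell and the picture viewer there is one more tool, called after "Emit:" by a JSON object that holds its "api" and its "payload", one argument or row to a line. drive_tool: Moves the arm, as the interface text tells. Its arguments: {"type":"object","properties":{"deltas":{"type":"string"}},"required":["deltas"]}

```bash
ls; mkdir -p pics; cat > h.py <<'E'
import numpy as np, cv2
from station import r
def ray(p,uv):
    K=np.array(p["camera_matrix"]);E=np.array(p["extrinsics"])
    d=np.linalg.inv(K)@[uv[0],uv[1],1]; d=E[:3,:3]@[d[0],-d[1],-d[2]]
    return E[:3,3],d/np.linalg.norm(d)
def onz(p,uv,z):
    o,d=ray(p,uv); return o+d*(z-o[2])/d[2]
def tri(p1,a,p2,b):
    A=np.zeros((3,3));v=np.zeros(3)
    for p,u in((p1,a),(p2,b)):
        o,d=ray(p,u);M=np.eye(3)-np.outer(d,d);A+=M;v+=M@o
    x=np.linalg.solve(A,v)
    return x,[np.linalg.norm(np.cross(x-ray(p,u)[0],ray(p,u)[1])) for p,u in((p1,a),(p2,b))]
def proj(p,X):
    E=np.array(p["extrinsics"]);c=E[:3,:3].T@(np.array(X)-E[:3,3]);q=np.array(p["camera_matrix"])@[c[0],-c[1],-c[2]];return q[:2]/q[2]
E
cat > a.py <<'E'
from h import *
ps={n:r.camera(n) for n in("scene","side")}
print([k for k in ps["scene"]])
for n,p in ps.items():
    cv2.imwrite(f"pics/{n}1.png",p["image"][:,:,::-1])
    print(n,np.round(p["extrinsics"],3).tolist())
    for q in("carton","parcel","pad","cup","cup_rim","tape_roll","label_roll","oil_bottle","marker","brush"):
        for f in (r.pinpoint,r.spot_in):
            print(q,f.__name__,[(np.round([d["centre"][1]*640,d["centre"][0]*400],1).tolist(),round(d["conf"],2)) for d in f(q,p)][:4])
E
python3 a.py
```

```text
pics
['image', 'camera_matrix', 'extrinsics', 'shot']
scene [[-0.369, -0.665, 0.649, 1.206], [0.929, -0.263, 0.259, 0.273], [-0.001, 0.699, 0.715, 0.812], [0.0, 0.0, 0.0, 1.0]]
carton call [([307.9, 218.6], 0.62)]
carton call [([305.9, 221.0], 0.63)]
parcel call [([301.3, 203.4], 0.68)]
parcel call []
pad call [([424.7, 215.3], 0.9)]
pad call [([426.3, 216.4], 0.9)]
cup call [([279.0, 149.4], 0.61), ([242.3, 167.0], 0.59), ([252.5, 147.3], 0.47)]
cup call [([241.6, 152.1], 0.88), ([278.5, 137.4], 0.78), ([253.0, 136.0], 0.77)]
cup_rim call [([278.4, 121.3], 0.74), ([234.9, 141.5], 0.71), ([249.6, 129.3], 0.51)]
cup_rim call [([251.3, 138.1], 0.59), ([275.4, 134.9], 0.56), ([237.0, 149.6], 0.55)]
tape_roll call []
tape_roll call [([379.8, 291.9], 0.69)]
label_roll call [([281.9, 281.3], 0.81)]
label_roll call [([282.3, 280.8], 0.94), ([328.3, 295.4], 0.32)]
oil_bottle call [([329.5, 298.8], 0.84), ([427.2, 214.4], 0.7), ([235.4, 265.4], 0.68)]
oil_bottle call [([327.2, 293.2], 0.92), ([232.4, 255.1], 0.57)]
marker call [([305.7, 220.9], 0.68), ([329.2, 185.3], 0.5), ([283.6, 284.8], 0
[... 713 characters left out ...]
0.5], 0.78), ([240.4, 376.2], 0.64)]
cup_rim call [([293.9, 343.3], 0.81)]
tape_roll call [([364.6, 152.4], 0.79), ([296.0, 340.6], 0.19)]
tape_roll call [([362.2, 145.3], 0.9)]
label_roll call [([336.0, 208.4], 0.75), ([406.2, 212.5], 0.73), ([409.0, 310.1], 0.72)]
label_roll call [([407.0, 204.8], 0.76)]
oil_bottle call [([425.3, 246.5], 0.87), ([395.6, 174.7], 0.73)]
oil_bottle call [([396.5, 162.9], 0.83), ([285.9, 356.6], 0.61), ([430.3, 243.2], 0.56)]
marker call [([257.9, 238.3], 0.83)]
marker call [([260.2, 237.0], 0.88), ([407.0, 204.7], 0.22)]
brush call [([406.9, 311.4], 0.63), ([299.8, 348.4], 0.2)]
brush call [([397.7, 308.0], 0.8), ([396.5, 163.5], 0.5), ([294.3, 345.1], 0.42)]
```

View pics/scene1.png

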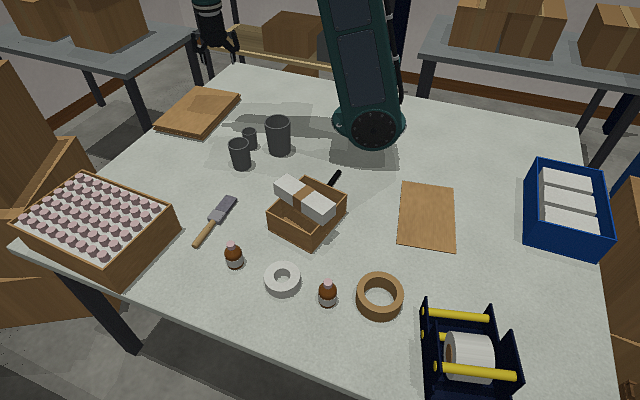

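View pics/side1.png

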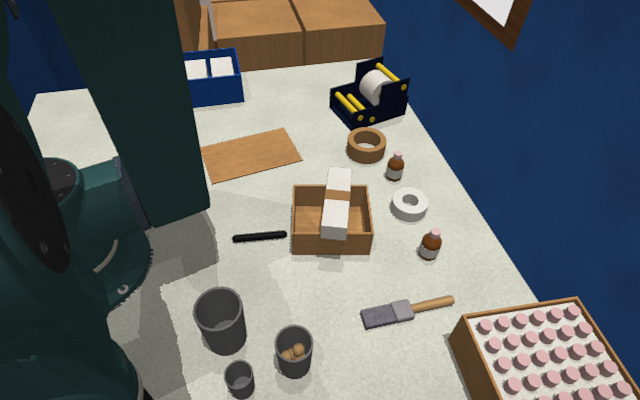

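The middle-sized cup, the one holding the balls, is at about (240,152) in scene and (293,350) in side. The large cup is at (278,135)/(220,320). The parcel is at (304,200)/(337,205), lying on the carton, and the pad is at (427,216)/(250,155). The marker is at (335,180)/(260,237). I'll fit 3D outlines to the masks from both views.

```bash
cat > fit.py <<'E'
from h import *
from scipy.optimize import minimize
def boxpts(a,b,h): return np.array([[i*a/2,j*b/2,k*h] for i in(-1,1) for j in(-1,1) for k in(0,1)])
def cone(r0,r1,h):
    t=np.linspace(0,2*np.pi,40,endpoint=False);return np.vstack([np.c_[R*np.cos(t),R*np.sin(t),0*t+z] for R,z in((r0,0),(r1,h))])
def hullmask(p,P):
    m=np.zeros((400*2,640*2),np.uint8);q=np.array([proj(p,X) for X in P])*2
    cv2.fillConvexPoly(m,cv2.convexHull(np.round(q*16).astype(np.int32)),1,shift=4);return m>0
def world(pts,s):
    c,n=np.cos(s[3]),np.sin(s[3]);return pts@np.array([[c,n,0],[-n,c,0],[0,0,1]])+s[:3]
def fit(pts,views,s0,free=(0,1,2,3)):
    free=list(free);s0=np.array(s0,float)
    ms=[(p,cv2.resize(m.astype(np.uint8),(1280,800),interpolation=cv2.INTER_LINEAR)>0) for p,m in views]
    def full(v): s=s0.copy();s[free]=v;return s
    def cost(v):
        c=0
        for p,m in ms:
            h=hullmask(p,world(pts,full(v)));c+=1-(h&m).sum()/(h|m).sum()
        return c/len(ms)
    best=None;v=s0[free]
    for st in(.03,.01,.004):
        sim=np.vstack([v]+[v+np.eye(len(v))[i]*(st*(5 if free[i]==3 else 1)) for i in range(len(v))])
        o=minimize(cost,v,method="Nelder-Mead",options=dict(initial_simplex=sim,xatol=1e-4,fatol=1e-5));v=o.x
    return full(v),o.fun
def getmask(p,q,near):
    L=r.cut_out(q,p);L=[d for d in L if np.hypot(d["centre"][1]*640-near[0],d["centre"][0]*400-near[1])<25]
    if not L: print("miss",q);return None
    return L[0]["mask"]
E
cat > b.py <<'E'
from fit import *
S=r.camera("scene");D=r.camera("side")
near=dict(parcel=((304,200),(337,205)),carton=((306,220),(325,225)),pad=((427,216),(250,155)),cup=((240,152),(293,350)),
 marker=((335,180),(260,237)),oil_bottle=((233,255),(430,245)),oil_bottle2=((328,294),(396,168)),label_roll=((282,280),(408,205)),brush=((214,218),(405,310)))
M={}
for q,(a,b) in near.items():
    M[q]=[(p,m) for p,m in((S,getmask(S,q,a)),(D,getmask(D,q,b))) if m is not None]
    for (p,m) in M[q]: print(q,m.sum(),end=' ')
    ca=np.mean(np.nonzero(M[q][0][1]),1)[::-1] if M[q] else None
    if len(M[q])==2: print(q,np.round(tri(S,np.mean(np.nonzero(M[q][0][1]),1)[::-1],D,np.mean(np.nonzero(M[q][1][1]),1)[::-1])[0],3))
if len(M["carton"])==2 and len(M["parcel"])==2:
    U=[(p,m|n) for (p,m),(_,n) in zip(M["carton"],M["parcel"])]
V=lambda q,z:onz(D,near[q][1],z)
def go(q,pts,z,free,yaw=0):
    c=V(q,z);print(q,*[np.round(x,4) for x in fit(pts,M[q],[c[0],c[1],z,yaw],free)])
y=0.1
for yaw in (0,-.4,.4): go("parcel",boxpts(.055,.18,.045),.08,(0,1,2,3),yaw)
for yaw in (0,-.4,.4): go("pad",boxpts(.26,.16,.004),0,(0,1,2,3),yaw); go("pad",boxpts(.26,.16,.004),0,(0,1,3),yaw+1.57)
go("cup",cone(.03,.034,.095),0,(0,1,2))
go("carton",boxpts(.18,.15,.08),0,(0,1,2,3),0)
for p,n in((S,"s"),(D,"d")):
    im=p["image"].copy()
    for q in("parcel","carton","cup","pad"):
        for pp,m in M[q]:
            if pp is p: im[m]=im[m]//2+np.array([100,0,0],np.uint8)
    np.save(n,im)
c=np.vstack([cv2.resize(np.load("s.npy")[100:270,200:470],None,fx=1.75,fy=1.75),]);d=cv2.resize(np.load("d.npy")[120:400,190:460],(289,298))
cv2.imwrite("pics/m.png",np.hstack([c[:297],d[:297]])[:,:,::-1])
E
python3 b.py
```

```text
parcel 1686 parcel 1819 parcel [ 0.568 -0.023  0.096]
carton 2619 carton 4270 carton [ 0.564 -0.02   0.019]
pad 3569 pad 3338 pad [ 0.405  0.302 -0.011]
cup 242 cup 1449 cup [ 0.394 -0.31   0.091]
marker 117 marker 380 marker [ 0.384 -0.008  0.017]
oil_bottle 418 oil_bottle 502 oil_bottle [ 0.764 -0.137  0.033]
oil_bottle2 438 oil_bottle2 435 oil_bottle2 [0.776 0.125 0.034]
label_roll 1123 label_roll 1046 label_roll [0.772 0.003 0.017]
brush 666 brush 1478 brush [ 0.649 -0.267  0.004]
parcel [ 0.5707 -0.0223  0.0786 -0.3396] 0.041
parcel [ 0.5708 -0.0224  0.0787 -0.3403] 0.0405
parcel [ 0.5709 -0.0222  0.079  -0.3386] 0.0409
pad [ 0.4061  0.298  -0.0025  0.1598] 0.052
pad [0.4074 0.2962 0.     0.1632] 0.0532
pad [ 0.4054  0.2976 -0.0022  0.155 ] 0.0516
pad [0.4076 0.2962 0.     0.163 ] 0.0533
pad [ 0.4067  0.2972 -0.002   0.1569] 0.0512
pad [0.4069 0.2963 0.     3.3086] 0.054
cup [ 0.4146 -0.3146 -0.0113  0.    ] 0.5816
carton [ 0.5601 -0.0191 -0.0033 -0.2178] 0.3124
```

View pics/m.png

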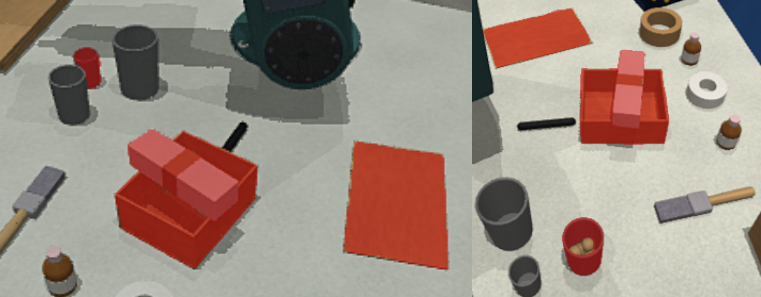

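The cup mask in scene was the small cup, so I'll fix that. I'll also fit the carton together with the parcel, and locate the neighbouring cups.

```bash
cat > c.py <<'E'
from fit import *
S=r.camera("scene");D=r.camera("side")
def allm(p,q): return [(np.array([d["centre"][1]*640,d["centre"][0]*400]),d["mask"],d["conf"]) for d in r.cut_out(q,p)]
def pick(L,n): 
    L=[l for l in L if np.hypot(*(l[0]-n))<9]; return L[0][1] if L else None
cs,cd=allm(S,"cup"),allm(D,"cup")
print([(np.round(l[0]),l[1].sum(),round(l[2],2)) for l in cs+cd])
for n,a,b,pts in(("mid",(240,153),(294,350),cone(.03,.034,.095)),("large",(278,135),(220,320),cone(.038,.043,.12)),("small",(250,137),(240,379),cone(.02,.023,.065))):
    v=[(p,m) for p,m in((S,pick(cs,a)),(D,pick(cd,b))) if m is not None]
    c=onz(D,b,.04);print(n,len(v))
    if v:
        print(*[np.round(x,4) for x in fit(pts,v,[c[0],c[1],0,0],(0,1))])
        if n=="mid" and len(v)==2: print(*[np.round(x,4) for x in fit(pts,v,[c[0],c[1],0,0],(0,1,2))])
U=[(p,getmask(p,"carton",a)|getmask(p,"parcel",b)) for p,a,b in((S,(306,220),(304,200)),(D,(325,225),(337,205)))]
P=world(boxpts(.055,.18,.045),[.5708,-.0223,.0788,-.3395])
W=[(p,m&~(hullmask(p,P)[::2,::2])) for p,m in U]
def cost(v):
    c=0
    for p,m in U:
        h=(hullmask(p,world(boxpts(.18,.15,.08),[*v[:2],0,v[2]]))|hullmask(p,P))[::2,::2];c+=1-(h&m).sum()/(h|m).sum()
    return c/2
v=np.array([.565,-.02,-.3])
for s in(.03,.01,.004): o=minimize(cost,v,method="Nelder-Mead",options=dict(initial_simplex=np.vstack([v]+[v+np.diag([s,s,4*s])[i] for i in range(3)]),xatol=1e-4,fatol=1e-5));v=o.x
print("carton",np.round(v,4),o.fun)
o=r.get_obs();print({k:np.round(o[k],3).tolist() for k in("time_s","joint_pos","tool_pos","eef_rot")}, r.grip_point_offset)
E
python3 c.py
```

```text
[(array([242., 151.]), np.int64(659), 0.97), (array([278., 134.]), np.int64(988), 0.8), (array([252., 137.]), np.int64(217), 0.64), (array([219., 322.]), np.int64(2786), 0.92), (array([237., 378.]), np.int64(942), 0.81), (array([291., 346.]), np.int64(1352), 0.65)]
mid 2
[ 0.4144 -0.3184  0.      0.    ] 0.1424
[ 0.4138 -0.3188 -0.0026  0.    ] 0.135
large 2
[ 0.2927 -0.2371  0.      0.    ] 0.0326
small 2
[ 0.3119 -0.3395  0.      0.    ] 0.1754
carton [ 0.5609 -0.0186 -0.2303] 0.04093925971467299
{'time_s': 3.5, 'joint_pos': [-1.289, 0.263, -0.048, 1.259, -0.0, 1.415], 'tool_pos': [0.222, -0.476, 0.207], 'eef_rot': [3.067, 0.681, -0.0]} 0.0187
```

Emit:
{"api": "drive_tool", "payload": {
  "deltas": "0.0854 0.025 0.0325 0 0 0 3.25;0.0854 0.025 0.0325 0 0 0 3.25;0.0854 0.025 0.0325 0 0 0 3.25;0.0854 0.025 0.0325 0 0 0 3.25;0.0854 0.025 0.0325 0 0 0 3.25;0.0854 0.025 0.0325 0 0 0 3.25;0.0854 0.025 0.0325 0 0 0 3.25;0.0854 0.025 0.0325 0 0 0 3.25;0.0854 0.025 0.0325 0 0 0 3.25;0.0854 0.025 0.0325 0 0 0 3.25;0.0854 0.025 0.0325 0 0 0 3.25;0.0854 0.025 0.0325 0 0 0 3.25;0.0854 0.025 0.0325 0 0 0 3.25;0.0854 0.025 0.0325 0 0 0 3.25;0.0854 0 0 0 0 0 0"
}}

```text
time_s: 5.0
tool_pos: [0.574, -0.0174, 0.2063]
eef_rot: [-2.56, -1.821, -0.001]
wrist_force: [-0.5, 0.4, -0.8]
grip_width: 0.0855
gripper_force: 0.0
```

Emit:
{"api": "drive_tool", "payload": {
  "deltas": "0.0854 -0.001 -0.0015 -0.03 0 0 0;0.0854 -0.001 -0.0015 -0.03 0 0 0;0.0854 -0.001 -0.002 -0.03 0 0 0;0.0854 0 0 -0.022 0 0 0;0.0854 0 0 -0.008 0 0 0;0.04 0 0 0 0 0 0;0.04 0 0 0 0 0 0;0.04 0 0 0 0 0 0;0.04 0 0 0 0 0 0;0.04 0 0 0 0 0 0"
}}

```text
time_s: 6.0
tool_pos: [0.5697, -0.0259, 0.0887]
eef_rot: [2.564, 1.813, 0.002]
wrist_force: [-2.3, -0.7, 6.2]
grip_width: 0.0528
gripper_force: 63.1
```

```bash
cat > w.py <<'E'
import sys
from h import *
o=r.get_obs();print({k:np.round(o[k],4).tolist() for k in("joint_pos","tool_pos","eef_rot","wrist_force")})
p=r.camera(sys.argv[1]);cv2.imwrite(f"pics/{sys.argv[2]}.png",p["image"][:,:,::-1])
E
python3 w.py wrist w1
```

```text
{'joint_pos': [-0.1882, 0.398, -0.1749, 0.9956, -0.0003, 1.7226], 'tool_pos': [0.5697, -0.0259, 0.0887], 'eef_rot': [2.5638, 1.8126, 0.0022], 'wrist_force': [-2.2683, -0.7173, 6.1829]}
```

View pics/w1.png

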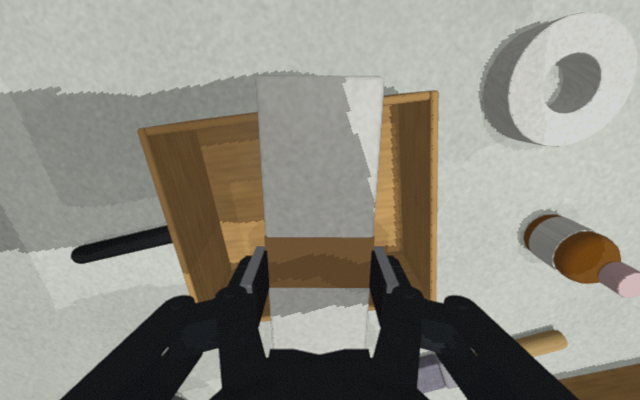

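The parcel is gripped at its band, which sits at about (318,262) in the wrist view. Next I'll lift it, carry it to the pad and turn it square to the pad.

Emit:
{"api": "drive_tool", "payload": {
  "deltas": "0.04 0 0 0.02 0 0 0;0.04 0 0 0.035 0 0 0;0.04 -0.008 0.016 0.015 0 0 1.5;0.04 -0.0164 0.0323 0 0 0 3;0.04 -0.0164 0.0323 0 0 0 3;0.04 -0.0164 0.0323 0 0 0 3;0.04 -0.0164 0.0323 0 0 0 3;0.04 -0.0164 0.0323 0 0 0 3;0.04 -0.0164 0.0323 0 0 0 3;0.04 -0.0164 0.0323 -0.01 0 0 3;0.04 -0.0164 0.0323 -0.02 0 0 3;0.04 -0.0164 0.0323 -0.02 0 0 3;0.04 -0.008 0.016 -0.02 0 0 0;0.04 0 0 -0.02 0 0 0;0.04 0 0 -0.02 0 0 0;0.04 0 0 0 0 0 0"
}}

```text
time_s: 7.65
tool_pos: [0.4035, 0.2969, 0.0455]
eef_rot: [-2.037, -2.39, 0.004]
wrist_force: [0.5, 0.2, -0.8]
grip_width: 0.053
gripper_force: 64.2
```

Emit:
{"api": "drive_tool", "payload": {
  "deltas": "0.04 0.001 0 -0.015 0 0 0;0.04 0 0 -0.01 0 0 0;0.04 0 0 -0.004 0 0 0;0.04 0 0 -0.003 0 0 0;0.04 0 0 0 0 0 0"
}}

```text
time_s: 8.15
tool_pos: [0.4065, 0.297, 0.0152]
eef_rot: [2.04, 2.389, 0.0]
wrist_force: [0.2, 1.0, -2.8]
grip_width: 0.0532
gripper_force: 64.2
```

Emit:
{"api": "drive_tool", "payload": {
  "deltas": "0.04 0 0 -0.002 0 0 0;0.04 0 0 0 0 0 0"
}}

```text
time_s: 8.35
tool_pos: [0.4066, 0.297, 0.0131]
eef_rot: [2.04, 2.389, 0.0]
wrist_force: [0.2, 0.3, -1.8]
grip_width: 0.053
gripper_force: 64.2
```

Emit:
{"api": "drive_tool", "payload": {
  "deltas": "0.04 0 0 -0.001 0 0 0;0.04 0 0 -0.001 0 0 0;0.04 0 0 0 0 0 0"
}}

```text
time_s: 8.65
tool_pos: [0.4067, 0.2971, 0.0126]
eef_rot: [2.039, 2.389, 0.002]
wrist_force: [-8.2, -4.2, 31.5]
grip_width: 0.0529
gripper_force: 67.7
```

Emit:
{"api": "drive_tool", "payload": {
  "deltas": "0.04 0 0 0.001 0 0 0;0.0854 0 0 0 0 0 0;0.0854 0 0 0 0 0 0;0.0854 0 0 0 0 0 0;0.0854 0 0 0 0 0 0;0.0854 0 0 0.03 0 0 0;0.0854 0 0 0.04 0 0 0;0.0854 0 0 0.04 0 0 0;0.0854 0 0 0.04 0 0 0;0.0854 0 0 0 0 0 0"
}}

```text
time_s: 9.65
tool_pos: [0.4085, 0.298, 0.1665]
eef_rot: [2.038, 2.387, 0.01]
wrist_force: [0.7, -0.4, -0.5]
grip_width: 0.0854
gripper_force: 0.0
```

```bash
cat > d.py <<'E'
from fit import *
o=r.get_obs();print({k:np.round(o[k],4).tolist() for k in("time_s","joint_pos","tool_pos","eef_rot","wrist_force")})
S=r.camera("scene");D=r.camera("side")
v=[(p,m) for p,m in((S,getmask(S,"parcel",(427,205))),(D,getmask(D,"parcel",(250,145)))) if m is not None]
print(len(v),*[np.round(x,4) for x in fit(boxpts(.055,.18,.045),v,[.406,.297,.004,.16])])
E
python3 d.py
```

```text
{'time_s': 9.65, 'joint_pos': [0.469, 0.2413, -0.1905, 1.1321, 0.0, 1.8822], 'tool_pos': [0.4085, 0.298, 0.1665], 'eef_rot': [2.0379, 2.3874, 0.0102], 'wrist_force': [0.7022, -0.3549, -0.5242]}
miss parcel
1 [ 0.4063  0.3287 -0.0216  0.1501] 0.0378
```

Emit:
{"api": "drive_tool", "payload": {
  "deltas": "0.0854 0 -0.044 0.02 0 0 2.5;0.0854 0 -0.044 0.02 0 0 2.5;0.0854 0 -0.044 0.02 0 0 2.5;0.0854 0 -0.044 0.01 0 0 2.5;0.0854 0 -0.044 0 0 0 2.5;0.0854 0 -0.044 0 0 0 2.5;0.0854 0 -0.044 0 0 0 2.5;0.0854 0 -0.044 0 0 0 2.5;0.0854 0 -0.044 0 0 0 2.5;0.0854 0 -0.044 0 0 0 2.5;0.0854 0 -0.044 0 0 0 2.5;0.0854 0 -0.044 0 0 0 2.5;0.0854 0 -0.044 0 0 0 2.5;0.0854 0.003 -0.044 0 0 0 2;0.0854 0 0 0 0 0 0"
}}

```text
time_s: 11.35
tool_pos: [0.4091, -0.3231, 0.2297]
eef_rot: [-1.242, -2.883, -0.001]
wrist_force: [-0.2, 1.3, -0.6]
grip_width: 0.0855
gripper_force: 0.0
```

```bash
cat > e.py <<'E'
from fit import *
from scipy.spatial.transform import Rotation as R
o=r.get_obs();print({k:np.round(o[k],4).tolist() for k in("time_s","joint_pos","tool_pos","eef_rot","wrist_force")})
p=r.camera("wrist");cv2.imwrite("pics/w2.png",p["image"][:,:,::-1])
T=np.eye(4);T[:3,:3]=R.from_rotvec(o["eef_rot"]).as_matrix();T[:3,3]=o["tool_pos"]
p["extrinsics"]=T@np.array(p["mount"]);print(np.round(p["mount"],3).tolist())
print("expect rim px",proj(p,[.4144,-.3184,.095]),"foot",proj(p,[.4144,-.3184,0]))
for d in r.cut_out("cup",p):
    a=cv2.boundingRect(d["mask"].astype(np.uint8));print(np.round([d["centre"][1]*640,d["centre"][0]*400]),d["mask"].sum(),a,round(d["conf"],2))
    f=fit(cone(.03,.034,.095),[(p,d["mask"])],[.4144,-.3184,0,0],(0,1));print(np.round(f[0],4),f[1])
for d in r.pinpoint("cup_rim",p): print("rim",d["centre"][1]*640,d["centre"][0]*400,d["conf"],onz(p,(d["centre"][1]*640,d["centre"][0]*400),.095))
E
python3 e.py
```

```text
{'time_s': 11.35, 'joint_pos': [-0.8246, 0.2528, -0.0013, 1.3192, -0.0006, -0.011], 'tool_pos': [0.4091, -0.3231, 0.2297], 'eef_rot': [-1.242, -2.883, -0.0007], 'wrist_force': [-0.2467, 1.3373, -0.6174]}
[[0.001, 0.946, 0.324, 0.083], [1.0, -0.001, 0.0, -0.0], [0.001, 0.324, -0.946, -0.166], [0.0, 0.0, 0.0, 1.0]]
expect rim px [325.94041081 181.77161573] foot [324.44997939 163.69104313]
[287.  36.] 7337 (237, 0, 104, 85) 0.9
[ 0.4144 -0.3184  0.      0.    ] 1.0
[328. 185.] 2348 (294, 143, 62, 68) 0.68
[ 0.4135 -0.3191  0.      0.    ] 0.29176417302030644
[248. 126.] 1783 (223, 106, 51, 45) 0.59
[ 0.4144 -0.3184  0.      0.    ] 1.0
rim 323.96799999999996 187.6 0.94 [ 0.41740622 -0.32463198  0.095     ]
rim 246.272 127.2 0.74 [ 0.31539398 -0.3327659   0.095     ]
rim 287.68 26.32 0.6 [ 0.28627015 -0.23594681  0.095     ]
rim 570.88 232.20000000000002 0.58 [ 0.66063871 -0.16783659  0.095     ]
```

View pics/w2.png

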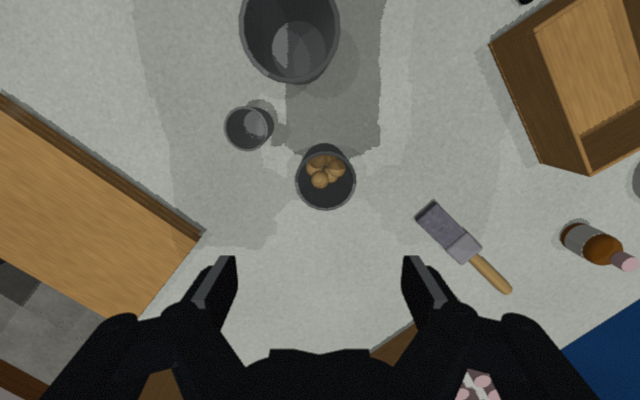

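The wrist view shows the cup with balls, its rim centred at about (325,180), which agrees with the measured (0.414,−0.318). The small cup at (248,128) and the large one at (288,35) are clear of the fingers.

Emit:
{"api": "drive_tool", "payload": {
  "deltas": "0.0854 0.005 0.005 -0.01 0 0 0;0.0854 0 0 -0.03 0 0 0;0.0854 0 0 -0.035 0 0 0;0.0854 0 0 -0.035 0 0 0;0.0854 0 0 -0.03 0 0 0;0.0854 0 0 -0.02 0 0 0;0.0854 0 0 -0.014 0 0 0;0.0854 0 0 0 0 0 0;0.05 0 0 0 0 0 0;0.05 0 0 0 0 0 0;0.05 0 0 0 0 0 0;0.05 0 0 0 0 0 0;0.05 0 0 0 0 0 0"
}}

```text
time_s: 12.8
tool_pos: [0.4154, -0.3143, 0.0596]
eef_rot: [1.238, 2.884, -0.001]
wrist_force: [-1.7, 2.0, 10.9]
grip_width: 0.0639
gripper_force: 63.0
```

Emit:
{"api": "drive_tool", "payload": {
  "deltas": "0.05 0 0 0.015 0 0 0;0.05 0 0 0.03 0 0 0;0.05 0 0 0.035 0 0 0;0.05 0.01 0.014 0.035 0 0 1.8;0.05 0.0195 0.0286 0.02 0 0 3.6;0.05 0.0195 0.0286 0.02 0 0 3.6;0.05 0.0195 0.0286 0.015 0 0 3.6;0.05 0.0195 0.0286 0.01 0 0 3.6;0.05 0.0195 0.0286 0 0 0 3.6;0.05 0.0195 0.0286 0 0 0 3.6;0.05 0.0195 0.0286 0 0 0 3.6;0.05 0.0195 0.0286 0 0 0 3.6;0.05 0.0195 0.0286 0 0 0 3.6;0.05 0.01 0.015 0 0 0 2;0.05 0 0 0 0 0 0"
}}

```text
time_s: 14.3
tool_pos: [0.6107, -0.0257, 0.2382]
eef_rot: [0.276, 3.129, 0.0]
wrist_force: [-0.2, -1.1, -0.8]
grip_width: 0.0637
gripper_force: 66.0
```

```bash
python3 -c "
from h import *
o=r.get_obs();print({k:np.round(o[k],4).tolist() for k in('time_s','joint_pos','tool_pos','eef_rot','wrist_force','grip_width')})"
```

```text
{'time_s': 14.3, 'joint_pos': [-0.1755, 0.4113, 0.2608, 1.4198, 0.0002, 0.0006], 'tool_pos': [0.6107, -0.0257, 0.2382], 'eef_rot': [0.2762, 3.129, 0.0003], 'wrist_force': [-0.2024, -1.0782, -0.8111], 'grip_width': 0.0637}
```

Emit:
{"api": "drive_tool", "payload": {
  "deltas": "0.05 0 0 0 -0.7 -3.9 0;0.05 0 0 0 -1.2 -6.9 0;0.05 0 0 0 -1.2 -6.9 0;0.05 0 0 0 -1.2 -6.9 0;0.05 0 0 0 -1.2 -6.9 0;0.05 0 0 0 -1.2 -6.9 0;0.05 0 0 0 -1.2 -6.9 0;0.05 0 0 0 -1.2 -6.9 0;0.05 0 0 0 -0.7 -3.9 0;0.05 0 0 0 -0.7 -3.9 0"
}}

```text
time_s: 15.3
tool_pos: [0.6103, -0.0288, 0.2375]
eef_rot: [0.193, 2.126, -0.1]
wrist_force: [1.5, 0.0, -1.6]
grip_width: 0.0638
gripper_force: 66.1
```

```bash
python3 w.py side p1
```

```text
{'joint_pos': [-0.1844, -0.068, -0.9851, -0.3546, 0.0078, 0.0011], 'tool_pos': [0.6103, -0.0288, 0.2375], 'eef_rot': [0.1932, 2.1261, -0.0995], 'wrist_force': [1.4563, 0.0128, -1.5753]}
```

View pics/p1.png

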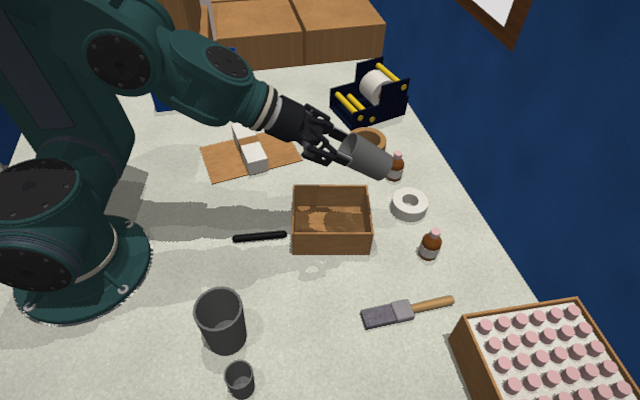

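The view shows the tilt at about 58°, with the cup mouth over the carton at about (345,150) and nothing spilled. Joint 3 is close to its limit, so I'll fit the arm's planar kinematics to choose a reachable pour pose.

```bash
cat > k.py <<'E'
import numpy as np
from scipy.optimize import least_squares as ls
D=[([-1.289,.263,-.048,1.259],[.222,-.476,.207]),([-.1882,.398,-.1749,.9956],[.5697,-.0259,.0887]),([.469,.2413,-.1905,1.1321],[.4085,.298,.1665]),
([-.8246,.2528,-.0013,1.3192],[.4091,-.3231,.2297]),([-.1755,.4113,.2608,1.4198],[.6107,-.0257,.2382]),([-.1844,-.068,-.9851,-.3546],[.6103,-.0288,.2375])]
def fk(v,q):
    r0,z0,L2,L3,a,L4=v; e=q[2]-q[1]+a; p=q[1]-q[2]+q[3]
    return np.array([r0+L2*np.sin(q[1])+L3*np.cos(e)+L4*np.cos(p), z0+L2*np.cos(q[1])+L3*np.sin(e)-L4*np.sin(p)])
def uv(q,t): c,s=np.cos(q[0]),np.sin(q[0]);return np.array([c*t[0]+s*t[1],t[2]]),-s*t[0]+c*t[1]
print("off",[round(uv(q,t)[1],4) for q,t in D])
o=ls(lambda v:np.concatenate([fk(v,q)-uv(q,t)[0] for q,t in D]+[1e-3*(v-[0,.3,.4,.4,0,.25])]),[0,.3,.4,.4,0,.25]);v=o.x
print(np.round(v,3),np.abs(o.fun[:12]).max())
for tilt in(70,80,90,95,100,105,110):
    for R in(.56,.59,.62,.65):
        row=[]
        for z in(.2,.24,.28,.32,.36):
            p=np.radians(90-tilt)
            s=ls(lambda x:fk(v,[0,x[0],x[1],p-x[0]+x[1]])-[R,z],[0,-.8],bounds=([-.89,-2.2],[1.7,1.37]))
            row.append("ok %.2f %.2f"%tuple(s.x) if s.cost<1e-6 and s.x[1]>-1.16 else "-- %.2f"%s.x[1])
        print(tilt,R,row)
E
python3 k.py
```

```text
off [np.float64(0.0809), np.float64(0.0811), np.float64(0.0812), np.float64(0.0811), np.float64(0.0813), np.float64(0.0836)]
[0.    0.16  0.581 0.373 0.136 0.449] 0.00011073639400219215
70 0.56 ['-- -1.46', '-- -1.33', '-- -1.22', 'ok -0.24 -1.11', 'ok -0.31 -1.01']
70 0.59 ['-- -1.38', '-- -1.28', '-- -1.17', 'ok -0.17 -1.08', 'ok -0.24 -0.98']
70 0.62 ['-- -1.31', '-- -1.22', 'ok -0.02 -1.13', 'ok -0.11 -1.03', 'ok -0.18 -0.94']
70 0.65 ['-- -1.24', 'ok 0.14 -1.16', 'ok 0.03 -1.07', 'ok -0.06 -0.99', 'ok -0.12 -0.90']
80 0.56 ['-- -1.71', '-- -1.71', '-- -1.49', '-- -1.35', '-- -1.23']
80 0.59 ['-- -1.71', '-- -1.58', '-- -1.42', '-- -1.30', '-- -1.19']
80 0.62 ['-- -1.60', '-- -1.46', '-- -1.35', '-- -1.25', 'ok -0.07 -1.15']
80 0.65 ['-- -1.45', '-- -1.37', '-- -1.28', '-- -1.19', 'ok -0.02 -1.10']
90 0.56 ['-- -1.71', '-- -1.71', '-- -1.71', '-- -1.71', '-- -1.50']
90 0.59 ['-- -1.71', '-- -1.71', '-- -1.71', '-- -1.60', '-- -1.43']
90 0.62 ['-- -1.71', '-- -1.71', '-- -1.66', '-- -1.47', '-- -1.36']
90 0.65 ['-- -1.71', '-- -1.58', '-- -1.47', '-- -1.38', '-- -1.29']
95 0.56 ['
[... 405 characters left out ...]

100 0.62 ['-- -1.67', '-- -1.71', '-- -1.71', '-- -1.71', '-- -1.58']
100 0.65 ['-- -1.63', '-- -1.71', '-- -1.62', '-- -1.53', '-- -1.44']
105 0.56 ['-- -1.57', '-- -1.66', '-- -1.71', '-- -1.71', '-- -1.71']
105 0.59 ['-- -1.57', '-- -1.67', '-- -1.71', '-- -1.71', '-- -1.71']
105 0.62 ['-- -1.57', '-- -1.68', '-- -1.71', '-- -1.71', '-- -1.71']
105 0.65 ['-- -1.50', '-- -1.56', '-- -1.58', '-- -1.55', '-- -1.49']
110 0.56 ['-- -1.49', '-- -1.58', '-- -1.67', '-- -1.71', '-- -1.71']
110 0.59 ['-- -1.48', '-- -1.58', '-- -1.68', '-- -1.71', '-- -1.71']
110 0.62 ['-- -1.48', '-- -1.58', '-- -1.69', '-- -1.71', '-- -1.71']
110 0.65 ['-- -1.39', '-- -1.45', '-- -1.49', '-- -1.50', '-- -1.48']
```

```bash
cat >> k.py <<'E'
print("----")
def ik(R,z,pd,x0):
    p=np.radians(pd);s=ls(lambda x:fk(v,[0,x[0],x[1],p-x[0]+x[1]])-[R,z],x0)
    return (np.round([*s.x,p-s.x[0]+s.x[1]],2).tolist(),s.cost<1e-7)
for z in(.06,.12,.2):
    for pd in(90,120,130,135,140): print("grasp",z,pd,ik(.515,z,pd,[.6,0]))
for z in(.14,.17,.2,.23):
    for R in (.61,.63):
        for pd in(20,25,30,35): print("pour",z,R,pd,ik(R,z,pd,[0,-1]))
E
python3 k.py | sed -n '/----/,$p'
```

```text
----
grasp 0.06 90 ([0.35, -0.34, 0.88], np.True_)
grasp 0.06 120 ([0.74, 0.22, 1.58], np.True_)
grasp 0.06 130 ([0.89, 0.42, 1.8], np.True_)
grasp 0.06 135 ([0.96, 0.52, 1.91], np.True_)
grasp 0.06 140 ([1.04, 0.62, 2.02], np.True_)
grasp 0.12 90 ([0.3, -0.24, 1.03], np.True_)
grasp 0.12 120 ([0.71, 0.32, 1.71], np.True_)
grasp 0.12 130 ([0.85, 0.51, 1.92], np.True_)
grasp 0.12 135 ([0.93, 0.6, 2.03], np.True_)
grasp 0.12 140 ([1.01, 0.7, 2.14], np.True_)
grasp 0.2 90 ([0.26, -0.07, 1.24], np.True_)
grasp 0.2 120 ([0.68, 0.49, 1.9], np.True_)
grasp 0.2 130 ([0.83, 0.68, 2.12], np.True_)
grasp 0.2 135 ([0.91, 0.78, 2.22], np.True_)
grasp 0.2 140 ([0.99, 0.88, 2.33], np.True_)
pour 0.14 0.61 20 ([0.6, -1.49, -1.74], np.True_)
pour 0.14 0.61 25 ([0.36, -1.35, -1.28], np.True_)
pour 0.14 0.61 30 ([0.23, -1.23, -0.94], np.True_)
pour 0.14 0.61 35 ([0.14, -1.12, -0.66], np.True_)
pour 0.14 0.63 20 ([0.56, -1.42, -1.63], np.True_)
pour 0.14 0.63 25 ([0.37, -1.3, -1.23], np.True_)
pour 0.14 0.63 30 ([0.24, -1.19, -0.91], np.True_)
pour 0.14 0.63 35 ([0.17, -1.08, -0.64], np.True_)
pour 0.17
[... 501 characters left out ...]
.2 0.61 30 ([0.04, -1.11, -0.62], np.True_)
pour 0.2 0.61 35 ([-0.0, -1.0, -0.39], np.True_)
pour 0.2 0.63 20 ([0.26, -1.29, -1.2], np.True_)
pour 0.2 0.63 25 ([0.14, -1.18, -0.88], np.True_)
pour 0.2 0.63 30 ([0.07, -1.07, -0.62], np.True_)
pour 0.2 0.63 35 ([0.03, -0.96, -0.39], np.True_)
pour 0.23 0.61 20 ([0.12, -1.26, -1.03], np.True_)
pour 0.23 0.61 25 ([0.02, -1.15, -0.74], np.True_)
pour 0.23 0.61 30 ([-0.03, -1.04, -0.49], np.True_)
pour 0.23 0.61 35 ([-0.06, -0.94, -0.27], np.True_)
pour 0.23 0.63 20 ([0.14, -1.22, -1.02], np.True_)
pour 0.23 0.63 25 ([0.05, -1.11, -0.73], np.True_)
pour 0.23 0.63 30 ([0.0, -1.01, -0.49], np.True_)
pour 0.23 0.63 35 ([-0.02, -0.9, -0.27], np.True_)
```

The planar model fits to 0.1 mm. A vertical grasp can't tip the cup far enough here. I'll set it back down, regrasp with the tool leaning 40° outward, and then the pitch range allows a 100° pour.

Emit:
{"api": "drive_tool", "payload": {
  "deltas": "0.05 0 0 0 0.7 3.9 0;0.05 0 0 0 1.2 6.9 0;0.05 0 0 0 1.2 6.9 0;0.05 0 0 0 1.2 6.9 0;0.05 0 0 0 1.2 6.9 0;0.05 0 0 0 1.2 6.9 0;0.05 0 0 0 1.2 6.9 0;0.05 0 0 0 1.2 6.9 0;0.05 0 0 0 0.7 3.9 0;0.05 0 0 0 0 0 0"
}}

```text
time_s: 16.35
tool_pos: [0.6146, -0.0295, 0.2348]
eef_rot: [0.276, 3.043, -0.012]
wrist_force: [-0.7, -1.9, -2.4]
grip_width: 0.0638
gripper_force: 66.0
```

Emit:
{"api": "drive_tool", "payload": {
  "deltas": "0.05 -0.01 -0.014 0 0.4 4.9 0;0.05 -0.0189 -0.0271 0 0 0 -3.6;0.05 -0.0189 -0.0271 0 0 0 -3.6;0.05 -0.0189 -0.0271 0 0 0 -3.6;0.05 -0.0189 -0.0271 0 0 0 -3.6;0.05 -0.0189 -0.0271 0 0 0 -3.6;0.05 -0.0189 -0.0271 0 0 0 -3.6;0.05 -0.0189 -0.0271 -0.005 0 0 -3.6;0.05 -0.0189 -0.0271 -0.02 0 0 -3.6;0.05 -0.0189 -0.0271 -0.025 0 0 -3.6;0.05 -0.0189 -0.0271 -0.03 0 0 -3.6;0.05 0 0 -0.03 0 0 0;0.05 0 0 -0.02 0 0 0;0.05 0 0 -0.015 0 0 0;0.05 0 0 0 0 0 0"
}}

```text
time_s: 17.85
tool_pos: [0.4133, -0.3123, 0.0893]
eef_rot: [-1.235, -2.889, 0.014]
wrist_force: [-0.6, 0.8, -2.0]
grip_width: 0.0634
gripper_force: 66.3
```

Emit:
{"api": "drive_tool", "payload": {
  "deltas": "0.05 0.001 -0.001 -0.015 0 0 0;0.05 0 0 -0.009 0 0 0;0.05 0 0 -0.003 0 0 0;0.05 0 0 -0.001 0 0 0;0.05 0 0 0 0 0 0"
}}

```text
time_s: 18.35
tool_pos: [0.4161, -0.3144, 0.0625]
eef_rot: [1.233, 2.888, -0.015]
wrist_force: [0.3, -0.1, -0.1]
grip_width: 0.0639
gripper_force: 66.2
```

Emit:
{"api": "drive_tool", "payload": {
  "deltas": "0.05 0 0 -0.002 0 0 0;0.05 0 0 -0.001 0 0 0;0.05 0 0 0 0 0 0"
}}

```text
time_s: 18.65
tool_pos: [0.4166, -0.315, 0.0598]
eef_rot: [1.232, 2.886, -0.016]
wrist_force: [-1.2, 0.2, 9.6]
grip_width: 0.0636
gripper_force: 67.4
```

Emit:
{"api": "drive_tool", "payload": {
  "deltas": "0.0854 0 0 0 0 0 0;0.0854 0 0 0 0 0 0;0.0854 0 0 0 0 0 0;0.0854 0 0 0 0 0 0;0.0854 -0.0016 0.0017 0 4.8 4.6 0;0.0854 -0.0016 0.0017 0 4.8 4.6 0;0.0854 -0.0016 0.0017 0 4.8 4.6 0;0.0854 -0.0016 0.0017 -0.002 4.8 4.6 0;0.0854 -0.0016 0.0017 -0.003 4.8 4.6 0;0.0854 -0.0016 0.0017 -0.003 4.8 4.6 0;0.0854 0 0 0 0 0 0"
}}

```text
time_s: 19.75
tool_pos: [0.406, -0.304, 0.0466]
eef_rot: [-0.968, -2.274, -0.346]
wrist_force: [-0.6, 0.4, -3.0]
grip_width: 0.0853
gripper_force: 0.0
```

```bash
python3 w.py side p2
```

```text
{'joint_pos': [-0.801, 0.8737, 0.3436, 1.742, -0.0041, 0.0051], 'tool_pos': [0.406, -0.304, 0.0466], 'eef_rot': [-0.9677, -2.2743, -0.3456], 'wrist_force': [-0.645, 0.4457, -2.9743]}
```

View pics/p2.png

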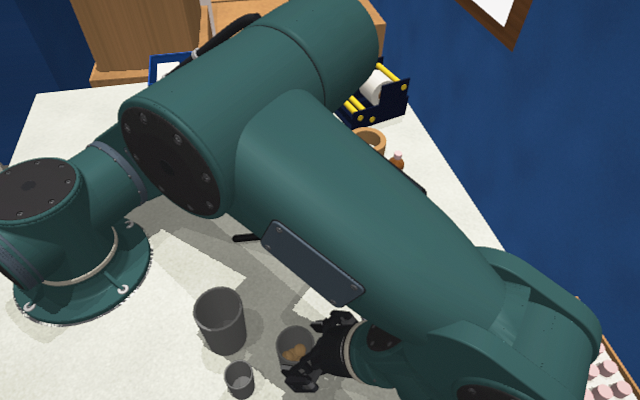

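The cup stands upright at about (297,350) with the balls in it, and the open fingers straddle it from the outer side. Closing and lifting.

Emit:
{"api": "drive_tool", "payload": {
  "deltas": "0.05 0 0 0 0 0 0;0.05 0 0 0 0 0 0;0.05 0 0 0 0 0 0;0.05 0 0 0 0 0 0;0.05 0 0 0 0 0 0;0.05 0 0 0.01 0 0 0;0.05 0 0 0.02 0 0 0;0.05 0 0 0.03 0 0 0;0.05 0 0 0 0 0 0"
}}

```text
time_s: 20.7
tool_pos: [0.4071, -0.3047, 0.1146]
eef_rot: [-0.973, -2.288, -0.339]
wrist_force: [0.8, -0.6, -0.9]
grip_width: 0.0644
gripper_force: 65.7
```

```bash
python3 w.py wrist p3
```

```text
{'joint_pos': [-0.8004, 0.8203, 0.4294, 1.8659, -0.004, 0.0051], 'tool_pos': [0.4071, -0.3047, 0.1146], 'eef_rot': [-0.9731, -2.2882, -0.3393], 'wrist_force': [0.7787, -0.6159, -0.9231]}
```

View pics/p3.png

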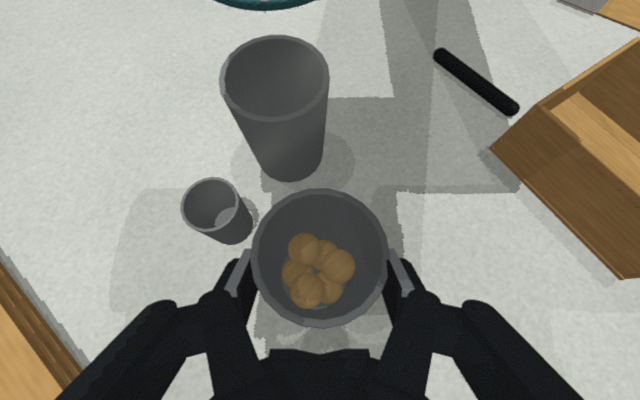

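The wrist view shows the cup held square between the fingers at about (320,258), with all six balls inside. Carrying it over the carton now.

Emit:
{"api": "drive_tool", "payload": {
  "deltas": "0.05 0 0 0.03 -3.6 -3.5 0;0.05 0 0 0.03 -3.6 -3.5 0;0.05 0 0 0.03 -3.6 -3.5 0;0.05 0 0 0.02 -3.6 -3.5 0;0.05 0.0109 0.0138 0.01 0 0 1.8;0.05 0.0218 0.0276 0 0 0 3.6;0.05 0.0218 0.0276 0 0 0 3.6;0.05 0.0218 0.0276 0 0 0 3.6;0.05 0.0218 0.0276 0 0 0 3.6;0.05 0.0218 0.0276 0 0 0 3.6;0.05 0.0218 0.0276 0 0 0 3.6;0.05 0.0218 0.0276 0 0 0 3.6;0.05 0.0218 0.0276 0 0 0 3.6;0.05 0.0218 0.0276 0 0 0 3.6;0.05 0.0109 0.0138 0 0 0 1.6;0.05 0 0 0 0 0 0"
}}

```text
time_s: 22.35
tool_pos: [0.6253, -0.0257, 0.2295]
eef_rot: [-0.246, -2.789, -0.036]
wrist_force: [-0.2, -0.1, -2.3]
grip_width: 0.0641
gripper_force: 66.2
```

```bash
python3 -c "
from h import *
o=r.get_obs();print({k:np.round(o[k],4).tolist() for k in('time_s','joint_pos','tool_pos','eef_rot','wrist_force','grip_width')})"
```

```text
{'time_s': 22.35, 'joint_pos': [-0.1699, 0.7731, 0.844, 1.984, -0.0026, 0.0067], 'tool_pos': [0.6253, -0.0257, 0.2295], 'eef_rot': [-0.2462, -2.7892, -0.0358], 'wrist_force': [-0.2433, -0.0885, -2.278], 'grip_width': 0.0641}
```

Emit:
{"api": "drive_tool", "payload": {
  "deltas": "0.05 0 0 0 -0.7 -3.9 0;0.05 0 0 0 -1.2 -6.9 0;0.05 0 0 -0.005 -1.2 -6.9 0;0.05 0 0 -0.005 -1.2 -6.9 0;0.05 0 0 -0.005 -1.2 -6.9 0;0.05 0 0 -0.005 -0.8 -4.4 0;0.05 0 0 -0.005 -0.8 -4.4 0;0.05 0 0 -0.005 -0.8 -4.4 0;0.05 0 0 0 -0.8 -4.4 0;0.05 0 0 0 -0.8 -4.4 0;0.05 0 0 0 -0.8 -4.4 0;0.05 0 0 0 -0.8 -4.4 0;0.05 0 0 0 -0.8 -4.4 0;0.05 0 0 0 -0.8 -4.4 0;0.05 0 0 0 -0.8 -4.4 0;0.05 0 0 0 -0.8 -4.4 0;0.05 0 0 0 0 0 0;0.05 0 0 0 0 0 0"
}}

```text
time_s: 24.15
tool_pos: [0.6243, -0.0286, 0.2003]
eef_rot: [0.192, 2.102, -0.109]
wrist_force: [0.4, 0.8, -0.8]
grip_width: 0.0646
gripper_force: 66.3
```

```bash
python3 w.py side p4; python3 - <<'E'
import cv2
a=cv2.imread('pics/p4.png');cv2.imwrite('pics/p4c.png',cv2.resize(a[90:290,210:470],None,fx=3,fy=3))
E
```

```text
{'joint_pos': [-0.1713, 0.046, -1.0702, -0.5782, -0.0095, 0.0056], 'tool_pos': [0.6243, -0.0286, 0.2003], 'eef_rot': [0.1921, 2.1019, -0.1092], 'wrist_force': [0.4316, 0.8474, -0.8326]}
```

View pics/p4c.png

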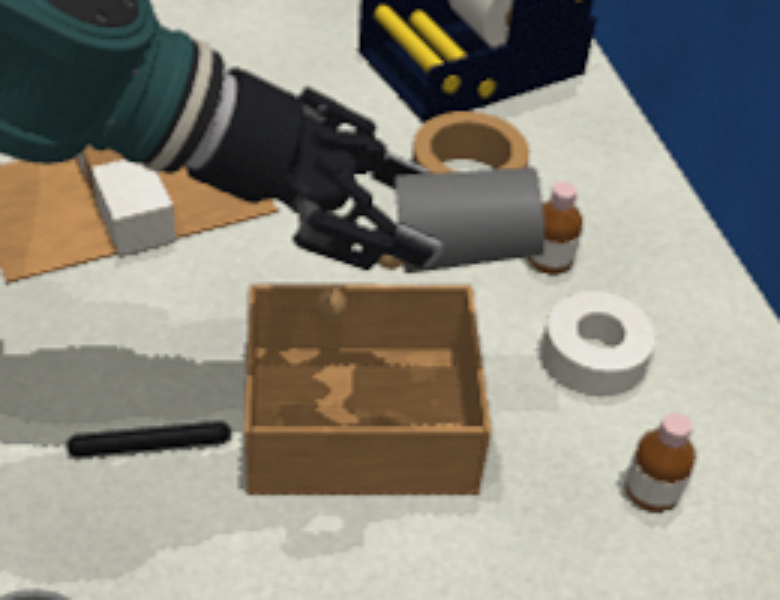

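Balls are leaving the mouth and falling into the carton (one in the air at crop (333,300)). I'll tilt slightly more, move a little outward and let them empty out.

Emit:
{"api": "drive_tool", "payload": {
  "deltas": "0.05 0.004 0 0 0 0 0;0.05 0.004 0 0 0 0 0;0.05 0.004 0 0 0 0 0;0.05 0 0 0 -0.4 -2 0;0.05 0 0 0 -0.4 -2 0;0.05 0 0 0 0 0 0;0.05 0 0 0 0 0 0;0.05 0 0 0 0 0 0;0.05 0 0 0 0 0 0;0.05 0 0 0 0 0 0;0.05 0 0 0 0 0 0;0.05 0 0 0 0 0 0;0.05 0 0 0 0 0 0"
}}

```text
time_s: 25.5
tool_pos: [0.6373, -0.0283, 0.2016]
eef_rot: [0.184, 2.027, -0.115]
wrist_force: [0.6, -0.4, -0.8]
grip_width: 0.064
gripper_force: 66.4
```

```bash
python3 w.py side p5; python3 w.py wrist p6; python3 - <<'E'
import cv2,numpy as np
a=cv2.imread('pics/p5.png');b=cv2.imread('pics/p6.png')
cv2.imwrite('pics/p5c.png',np.hstack([cv2.resize(a[130:290,210:430],(440,320)),cv2.resize(b,(360,320))]))
E
```

```text
{'joint_pos': [-0.1641, 0.1161, -1.1347, -0.7882, -0.0162, 0.0068], 'tool_pos': [0.6373, -0.0283, 0.2016], 'eef_rot': [0.1839, 2.027, -0.1154], 'wrist_force': [0.6472, -0.4272, -0.8387]}
{'joint_pos': [-0.1641, 0.1161, -1.1348, -0.7882, -0.0162, 0.0068], 'tool_pos': [0.6373, -0.0283, 0.2016], 'eef_rot': [0.1839, 2.027, -0.1154], 'wrist_force': [0.3328, 0.4691, -1.2838]}
```

View pics/p5c.png

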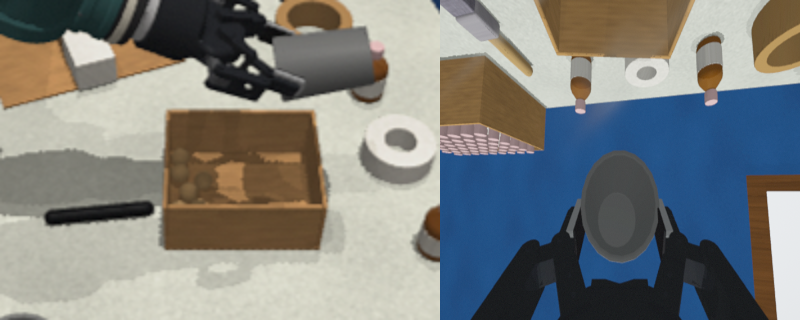

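The cup is empty in the wrist view, and the balls lie in the carton around (185,175) in the left part. Returning the cup now.

Emit:
{"api": "drive_tool", "payload": {
  "deltas": "0.05 0 0 0.005 0.6 3.5 0;0.05 0 0 0.005 1.1 6.9 0;0.05 0 0 0.005 1.1 6.9 0;0.05 0 0 0.005 1.1 6.9 0;0.05 0 0 0.005 1.1 6.9 0;0.05 0 0 0.005 1.1 6.9 0;0.05 0 0 0 1.1 6.9 0;0.05 0 0 0 1.1 6.9 0;0.05 0 0 0 1.1 6.9 0;0.05 0 0 0 1.1 6.9 0;0.05 0 0 0 1.1 6.9 0;0.05 0 0 0 0.6 3.5 0;0.05 0 0 0 0 0 0"
}}

```text
time_s: 26.9
tool_pos: [0.6455, -0.0299, 0.2159]
eef_rot: [-0.261, -3.095, 0.028]
wrist_force: [0.3, -1.2, -1.8]
grip_width: 0.064
gripper_force: 66.4
```

```bash
cat > st.py <<'E'
from h import *
from scipy.spatial.transform import Rotation as R
o=r.get_obs();print({k:np.round(o[k],4).tolist() for k in('time_s','joint_pos','tool_pos','eef_rot','wrist_force','grip_width')})
G=R.from_rotvec([-.9731,-2.2882,-.3393]) # pose with the cup upright
N=R.from_rotvec(o["eef_rot"]); cz=N.apply(G.inv().apply([0,0,1]));print("cup z",cz,"to go (deg)",np.degrees(np.cross(cz,[0,0,1])))
print("tool x,y,z\n",N.as_matrix().T.round(3), "yaw of y", np.degrees(np.arctan2(*N.as_matrix()[[1,0],1])))
E
python3 st.py
```

```text
{'time_s': 26.9, 'joint_pos': [-0.1623, 0.5101, 0.3675, 1.4621, -0.0206, 0.0063], 'tool_pos': [0.6455, -0.0299, 0.2159], 'eef_rot': [-0.2609, -3.095, 0.0278], 'wrist_force': [0.2521, -1.1884, -1.7864], 'grip_width': 0.064}
cup z [-0.59659361  0.11144192  0.79476837] to go (deg) [ 6.38515174 34.18229603 -0.        ]
tool x,y,z
 [[-0.985  0.168  0.034]
 [ 0.167  0.986 -0.021]
 [-0.037 -0.015 -0.999]] yaw of y 80.38263262950407
```

Emit:
{"api": "drive_tool", "payload": {
  "deltas": "0.05 -0.012 -0.0138 0.01 0 0 -1.8;0.05 -0.0238 -0.0275 0 0 0 -3.6;0.05 -0.0238 -0.0275 0 0 0 -3.6;0.05 -0.0238 -0.0275 0 0 0 -3.6;0.05 -0.0238 -0.0275 0 0 0 -3.6;0.05 -0.0238 -0.0275 0 0 0 -3.6;0.05 -0.0238 -0.0275 0 0 0 -3.6;0.05 -0.0238 -0.0275 0 0 0 -3.6;0.05 -0.0238 -0.0275 0 0 0 -3.6;0.05 -0.0238 -0.0275 -0.01 0 0 -3.6;0.05 -0.012 -0.0138 -0.015 0 0 -1.8;0.05 0 0 -0.015 4.2 4 0;0.05 0 0 -0.015 4.2 4 0;0.05 0 0 -0.015 4.2 4 0;0.05 0 0 -0.015 4.2 4 0;0.05 0 0 -0.01 4.2 4 0;0.05 0 0 0 4.2 4 0;0.05 0 0 0 0 0 0"
}}

```text
time_s: 28.7
tool_pos: [0.4053, -0.3049, 0.1307]
eef_rot: [-0.974, -2.332, -0.312]
wrist_force: [1.1, -0.8, -1.4]
grip_width: 0.0643
gripper_force: 66.4
```

```bash
python3 st.py
```

```text
{'time_s': 28.7, 'joint_pos': [-0.7975, 0.7748, 0.4092, 1.8478, -0.0133, -0.0021], 'tool_pos': [0.4053, -0.3049, 0.1307], 'eef_rot': [-0.9736, -2.332, -0.3119], 'wrist_force': [1.1056, -0.8454, -1.3921], 'grip_width': 0.0643}
cup z [-0.02844095  0.03288516  0.99905439] to go (deg) [ 1.88418099  1.62954649 -0.        ]
tool x,y,z
 [[-0.561  0.571  0.599]
 [ 0.709  0.705 -0.009]
 [-0.428  0.419 -0.801]] yaw of y 44.85964985064984
```

Emit:
{"api": "drive_tool", "payload": {
  "deltas": "0.05 0 0 -0.02 1.9 1.6 0;0.05 0 0 -0.025 0 0 0;0.05 0 0 -0.015 0 0 0;0.05 0 0 -0.008 0 0 0;0.05 0 0 0 0 0 0"
}}

```text
time_s: 29.2
tool_pos: [0.4057, -0.3044, 0.066]
eef_rot: [-0.958, -2.302, -0.33]
wrist_force: [-0.6, 0.3, -0.5]
grip_width: 0.0645
gripper_force: 66.4
```

```bash
python3 st.py | head -2
```

```text
{'time_s': 29.2, 'joint_pos': [-0.7976, 0.8407, 0.3444, 1.752, -0.0114, -0.005], 'tool_pos': [0.4057, -0.3044, 0.066], 'eef_rot': [-0.9579, -2.3023, -0.3302], 'wrist_force': [-0.6069, 0.2785, -0.4646], 'grip_width': 0.0645}
cup z [-0.00635555  0.0054393   0.99996501] to go (deg) [ 0.31164865  0.36414621 -0.        ]
```

Emit:
{"api": "drive_tool", "payload": {
  "deltas": "0.05 0 0 -0.005 0.3 0.3 0;0.05 0 0 -0.003 0 0 0;0.05 0 0 -0.002 0 0 0;0.05 0 0 0 0 0 0"
}}

```text
time_s: 29.6
tool_pos: [0.406, -0.3046, 0.0549]
eef_rot: [-0.954, -2.293, -0.334]
wrist_force: [-0.3, -0.1, -0.9]
grip_width: 0.0643
gripper_force: 66.4
```

Emit:
{"api": "drive_tool", "payload": {
  "deltas": "0.05 0 0 -0.002 0 0 0;0.05 0 0 -0.002 0 0 0;0.05 0 0 0 0 0 0"
}}

```text
time_s: 29.9
tool_pos: [0.4058, -0.3046, 0.0525]
eef_rot: [-0.953, -2.293, -0.334]
wrist_force: [0.9, -2.9, 19.1]
grip_width: 0.064
gripper_force: 67.5
```

Emit:
{"api": "drive_tool", "payload": {
  "deltas": "0.05 0 0 0.001 0 0 0;0.0854 0 0 0 0 0 0;0.0854 0 0 0 0 0 0;0.0854 0 0 0 0 0 0;0.0854 0 0 0 0 0 0;0.0854 0.0085 -0.0085 0.016 0 0 0;0.0854 0.013 -0.013 0.024 0 0 0;0.0854 0.013 -0.013 0.024 -3.6 -3.5 0;0.0854 0.013 -0.013 0.024 -3.6 -3.5 0;0.0854 0.01 -0.01 0.03 -3.6 -3.5 0;0.0854 0 0 0.03 -3.6 -3.5 0;0.0854 0 0 0 0 0 0"
}}

```text
time_s: 31.1
tool_pos: [0.4641, -0.3624, 0.2057]
eef_rot: [-1.09, -2.614, -0.166]
wrist_force: [-1.0, 0.8, -0.2]
grip_width: 0.0853
gripper_force: 0.0
```

```bash
cat > f.py <<'E'
from fit import *
o=r.get_obs();print(o["time_s"],np.round(o["tool_pos"],3),np.round(o["wrist_force"],1))
S=r.camera("scene");D=r.camera("side")
f=lambda L:[(np.round([d["centre"][1]*640,d["centre"][0]*400]).tolist(),round(d["conf"],2)) for d in L]
for q in("parcel","cup","ball0_center"):
    for n,p in(("scene",S),("side",D)):
        print(q,n,f(r.cut_out(q,p)), f(r.pinpoint(q,p)) if q[0]=="b" else "")
for n,p,c in(("scene",S,(240,152)),("side",D,(294,350))):
    for d in r.cut_out("cup",p):
        if np.hypot(d["centre"][1]*640-c[0],d["centre"][0]*400-c[1])<15: print(n,fit(cone(.03,.034,.095),[(p,d["mask"])],[.418,-.316,0,0],(0,1)))
print("carton corners side px",[np.round(proj(D,X)).tolist() for X in world(boxpts(.18,.15,.08),[.561,-.019,0,-.23])[1::2]])
v=[(p,m) for p,m in((S,getmask(S,"parcel",(427,205))),(D,getmask(D,"parcel",(250,145)))) if m is not None]
print(len(v),*[np.round(x,4) for x in fit(boxpts(.055,.18,.045),v,[.406,.297,.004,.16],(0,1,3))])
E
python3 f.py
```

```text
31.1 [ 0.464 -0.362  0.206] [-1.   0.8 -0.2]
parcel scene [([428.0, 206.0], 0.85)] 
parcel side [([253.0, 152.0], 0.71)] 
cup scene [([278.0, 134.0], 0.77), ([252.0, 138.0], 0.71), ([240.0, 152.0], 0.59)] 
cup side [([296.0, 351.0], 0.9), ([239.0, 377.0], 0.88), ([218.0, 322.0], 0.75)] 
ball0_center scene [([321.0, 209.0], 0.56)] [([322.0, 208.0], 0.53)]
ball0_center side [] [([313.0, 223.0], 0.38)]
scene (array([ 0.41390835, -0.32050432,  0.        ,  0.        ]), np.float64(0.07219152854511968))
side (array([ 0.41612941, -0.32325229,  0.        ,  0.        ]), np.float64(0.043004668269910895))
carton corners side px [[291.0, 233.0], [293.0, 183.0], [374.0, 233.0], [368.0, 184.0]]
2 [0.4065 0.2999 0.004  0.1436] 0.1819
```

Emit:
{"api": "drive_tool", "payload": {
  "deltas": "0.0854 0.007 0.02 0.02 -3.6 -3.5 0;0.0854 0.007 0.03 0.02 -3.6 -3.5 0;0.0854 0.007 0.04 0.02 -3.6 -3.5 0;0.0854 0.007 0.045 0.02 -1.8 -1.7 0;0.0854 0.007 0.045 0.02 0 0 0;0.0854 0.007 0.045 0.02 0 0 0;0.0854 0.007 0.045 0.02 0 0 0;0.0854 0.007 0.04 0 0 0 0;0.0854 0 0 0 0 0 0"
}}

```text
time_s: 32.7
tool_pos: [0.5199, -0.0481, 0.3409]
eef_rot: [-1.194, -2.87, -0.002]
wrist_force: [0.7, -1.1, -0.6]
grip_width: 0.0856
gripper_force: 0.0
```

```bash
cat > g.py <<'E'
from fit import *
from scipy.spatial.transform import Rotation as R
o=r.get_obs();p=r.camera("wrist")
T=np.eye(4);T[:3,:3]=R.from_rotvec(o["eef_rot"]).as_matrix();T[:3,3]=o["tool_pos"];p["extrinsics"]=T@np.array(p["mount"])
print(np.round(o["tool_pos"],3))
W=world(boxpts(.17,.14,.005),[.561,-.019,0,-.23]);q=np.array([proj(p,X) for X in W[1::2]]);print(np.round(q).tolist())
rows=[]
for i in range(6):
  for d in r.pinpoint(f"ball{i}_center",p)+r.cut_out(f"ball{i}_center",p):
    u=np.array([d["centre"][1]*640,d["centre"][0]*400]);X=onz(p,u,.0165);rows.append((np.round(u).tolist(),np.round(X[:2],3).tolist(),round(d["conf"],2)))
  if i==1:break
for x in rows: print(x)
# ball circles inside the carton outline
x0,y0=np.maximum(q.min(0)-15,0).astype(int);x1,y1=(q.max(0)+15).astype(int);c=p["image"][y0:y1,x0:x1]
d=abs(np.array(p["camera_matrix"])[0,0])*.0115/np.linalg.norm(T[:3,3]*0+p["extrinsics"][:3,3]-[.561,-.019,.0165]);print("r px",d)
g=cv2.cvtColor(cv2.resize(c,None,fx=3,fy=3,interpolation=cv2.INTER_CUBIC),cv2.COLOR_RGB2GRAY)
for th in(14,18,22):
    h=cv2.HoughCircles(g,cv2.HOUGH_GRADIENT,1,4.5*d,param1=80,param2=th,minRadius=int(2.5*d),maxRadius=int(3.5*d))
    print(th,None if h is None else [np.round(np.array(a[:2])/3+[x0,y0]).tolist() for a in h[0]])
cv2.imwrite("pics/fin.png",cv2.cvtColor(cv2.resize(c,None,fx=2,fy=2),cv2.COLOR_RGB2BGR))
E
python3 g.py
```

```text
[ 0.52  -0.048  0.341]
[[290.0, 141.0], [361.0, 96.0], [340.0, 219.0], [407.0, 181.0]]
([345.0, 133.0], [0.518, 0.009], 0.71)
([182.0, 218.0], [0.417, -0.309], 0.51)
([349.0, 160.0], [0.557, -0.017], 0.42)
([345.0, 134.0], [0.519, 0.007], 0.53)
([322.0, 151.0], [0.512, -0.039], 0.51)
([320.0, 148.0], [0.507, -0.038], 0.46)
r px 6.573822565221653
14 [[304.0, 112.0]]
18 [[304.0, 111.0]]
22 None
```

```bash
cat > i.py <<'E'
from fit import *
for n,near in(("scene",0),("side",0)):
    a=cv2.imread(f"pics/{n}1.png");p=r.camera(n);b=np.ascontiguousarray(p["image"][:,:,::-1])
    ha,hb=[cv2.cvtColor(x,cv2.COLOR_BGR2HSV).astype(int) for x in(a,b)]
    m=((hb[...,1]>90)&(hb[...,0]>5)&(hb[...,0]<25)&(hb[...,2]>40)&~((ha[...,1]>70)&(ha[...,0]<28))).astype(np.uint8)
    k,l,s,c=cv2.connectedComponentsWithStats(m)
    print(n,[(c[i].round().tolist(),int(s[i,4])) for i in range(1,k) if s[i,4]>12])
    q=np.array([proj(p,X) for X in world(boxpts(.18,.15,.08),[.561,-.019,0,-.23])]);x0,y0=q.min(0).astype(int);x1,y1=q.max(0).astype(int)
    g=cv2.resize(cv2.cvtColor(b[y0:y1,x0:x1],cv2.COLOR_BGR2GRAY),None,fx=4,fy=4,interpolation=cv2.INTER_CUBIC)
    rp=p["camera_matrix"][0][0]*.0115/np.linalg.norm(np.array(p["extrinsics"])[:3,3]-[.56,-.02,.02]);print("r",rp)
    for th in(10,13):
        h=cv2.HoughCircles(g,cv2.HOUGH_GRADIENT,1,6*rp,param1=60,param2=th,minRadius=int(3.3*rp),maxRadius=int(4.8*rp))
        if h is not None:
            for z in h[0]: 
                u=z[:2]/4+[x0,y0];print(th,u.round(),onz(p,u,.0165)[:2].round(3))
E
python3 i.py
```

```text
scene [([352.0, 2.0], 178), ([323.0, 21.0], 37), ([225.0, 41.0], 291), ([196.0, 39.0], 36), ([232.0, 51.0], 22), ([334.0, 65.0], 19), ([292.0, 192.0], 251), ([318.0, 208.0], 841)]
r 4.020639529778733
10 [319. 205.] [ 0.505 -0.004]
10 [310. 204.] [ 0.509 -0.031]
10 [330. 206.] [0.497 0.027]
10 [331. 182.] [ 0.398 -0.006]
10 [309. 231.] [0.606 0.006]
10 [317. 221.] [0.565 0.013]
10 [272. 210.] [ 0.571 -0.125]
10 [322. 248.] [0.646 0.061]
10 [329. 220.] [0.55  0.042]
10 [324. 213.] [0.529 0.021]
10 [339. 229.] [0.568 0.079]
10 [339. 183.] [0.393 0.018]
13 [329. 207.] [0.501 0.026]
side [([156.0, 31.0], 2367), ([339.0, 187.0], 135), ([335.0, 219.0], 1050)]
r 4.780811929496989
10 [297. 189.] [0.508 0.115]
10 [366. 228.] [ 0.643 -0.047]
10 [364. 196.] [0.669 0.053]
10 [305. 225.] [ 0.502 -0.009]
13 [364. 196.] [0.671 0.053]
```

No ball-coloured blobs show outside the carton in either view, the cup was empty after the pour and now stands upright, and the box is on the board. Handing in.

```bash
python3 -c "
from station import r
print(r.job_done())"
```

```text
the job is handed in; nothing more can be done
None
```

I handed the job in at about 33 s of the 64 s limit. The box is flat on the board, the balls are poured into the carton, and the empty cup stands back at its starting spot. I couldn't count all six balls in the carton; I judged it from seeing the cup empty and no ball outside it in either view, and the hand-in returned no verdict.

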